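# Batch two door rollers with the tip bucket

## Task

Push the two door rollers along the feed track so that they drop off its end into the counterweighted tip bucket, one after the other: the first alone must leave the bucket upright, the second must trip it, so that it dumps both into the grey catch tray by their weight, without the hand touching the bucket or its lever while a roller is in it. Then push the bucket's reset bar back until the bucket stands upright again on its rest, and leave it so with both rollers lying in the tray. Do not disturb the pliers, tape measure and oil bottle.

Things in the scene. Friction and masses are not known exactly. Their poses are not given: they have to be found in the camera images.
- tip_stand: Fixed grey stand on a 300 x 400 mm base plate. Origin on the bench below the middle of the upright bucket; z up, at yaw 0 x points away from the robot, y to its left. Feed track at its +y side; the rocker hinges on a shaft parallel to y at x = 50, z = 190 mm and dumps toward -x (the robot), where the tray lies. The reset bar is at y = -30 mm.
- track_edge (a point): Middle of the feed track's discharge edge, on its top, 245 mm above the bench; axes as the stand's. The track is a level strip from here 195 mm toward +y, 80 mm wide between side rails that stand 15 mm above it, both ends open. Rollers pushed toward -y drop about 40 mm off this edge into the bucket, but the second may lie on the first and rest on the edge until its rear rim is pushed past.
- rocker (a joint): Tip angle of bucket and lever, rad: 0 upright on its rest, 1.4 fully tipped. The hinge is damped. Empty, it stays at either end; its balance lies at about 0.55 rad, and some 2 N at the bar brings it back from tipped. One roller does not trip it, two do; it goes over in about 1 to 2 s.
- bucket_floor (a point): Middle of the inner floor (it slopes 9 degrees down toward the shaft) of the open sheet-steel bucket; 48 mm in front of the shaft. Inside 84 (x) x 148 (y) mm, walls 4 mm thick and about 40 mm deep, rim 3 mm below the track's top; on its -x side a sloping pouring lip in place of the wall. Tipping, near the edge no part rises above the rim. Axes as the stand's when upright, and they turn with the bucket.
- reset_bar (a point): Middle of the black reset bar (above the dark steel counterweight cylinder), 16 mm diameter, 80 mm long, parallel to the shaft and 130 mm from it. Upright: 122 mm above and 44 mm behind the shaft. Tipped: in front of it, nearer the robot, about 250 mm up. Push it from the robot's side over the top toward +x of the stand, along its arc; past the balance it falls back to its rest by itself.
- tray_floor (a point): Middle of the inner floor of the grey plastic catch tray on the base plate, 200 (x) x 240 (y) mm, walls 5 mm thick and about 60 mm high (45 mm at the side under the bucket). Axes as the stand's.
- door_roller_a: White grooved door roller, 70 mm diameter, 38 mm high (upper and lower rim full diameter), about 0.16 kg, standing flat on the track; either one may be the nearer to the edge, the other is behind it with a gap of 4 to 42 mm. Origin at the centre of its underside, z along its axis.
- door_roller_b: White grooved door roller, 70 mm diameter, 38 mm high (upper and lower rim full diameter), about 0.16 kg, standing flat on the track; either one may be the nearer to the edge, the other is behind it with a gap of 4 to 42 mm. Origin at the centre of its underside, z along its axis.
- door_roller_a_mid (a point): Centre of the roller.
- door_roller_b_mid (a point): Centre of the roller.
- pliers_red: red-handled pliers, 205 mm, lying on the bench; bystander
- tape_measure: yellow tape measure, 87 mm, on the bench; bystander
- oil_bottle: white squeeze bottle with red cap, 155 mm tall, standing on the bench; bystander
There are look-alikes about, which are no part of the job. Leave any purple look-alike of the door_roller_b alone.

How it is judged:
On the way, in this order (a step that is already met when the one before it is completed fails the run):
1. one roller is in the bucket and the bucket stays upright (((y of door_roller_a_mid in the frame of bucket_floor between -0.08 and 0.065 m and x of door_roller_a_mid in the frame of bucket_floor between -0.06 and 0.05 m and z of door_roller_a_mid in the frame of bucket_floor between -0.005 and 0.05 m) or (y of door_roller_b_mid in the frame of bucket_floor between -0.08 and 0.065 m and x of door_roller_b_mid in the frame of bucket_floor between -0.06 and 0.05 m and z of door_roller_b_mid in the frame of bucket_floor between -0.005 and 0.05 m)) and value of joint rocker below 0.1 rad), for 0.3 s.
2. the bucket has tipped over and both rollers are in the catch tray (value of joint rocker above 1.2 rad and y of door_roller_a_mid in the frame of tray_floor between -0.115 and 0.115 m and x of door_roller_a_mid in the frame of tray_floor between -0.095 and 0.095 m and z of each of door_roller_a_mid, door_roller_b_mid in the frame of tray_floor below 0.075 m and y of door_roller_b_mid in the frame of tray_floor between -0.115 and 0.115 m and x of door_roller_b_mid in the frame of tray_floor between -0.095 and 0.095 m), for 0.1 s.
At the end, for the whole second after the job is handed in: The bucket is back upright on its rest (within 0.06 rad) and both rollers lie at rest in the catch tray (centres within its walls, less than 75 mm above its floor) (value of joint rocker below 0.06 rad and y of door_roller_a_mid in the frame of tray_floor between -0.115 and 0.115 m and x of door_roller_a_mid in the frame of tray_floor between -0.095 and 0.095 m and z of each of door_roller_a_mid, door_roller_b_mid in the frame of tray_floor below 0.075 m and y of door_roller_b_mid in the frame of tray_floor between -0.115 and 0.115 m and x of door_roller_b_mid in the frame of tray_floor between -0.095 and 0.095 m and linear speed of each of door_roller_a, door_roller_b below 0.03 m/s); the robot touches nothing.
It fails at once if the robot pushes on the bucket or its lever (over 1.5 N) while a roller is in the bucket (((y of door_roller_a_mid in the frame of bucket_floor between -0.08 and 0.08 m and x of door_roller_a_mid in the frame of bucket_floor between -0.06 and 0.05 m and z of door_roller_a_mid in the frame of bucket_floor between -0.005 and 0.075 m) or (y of door_roller_b_mid in the frame of bucket_floor between -0.08 and 0.08 m and x of door_roller_b_mid in the frame of bucket_floor between -0.06 and 0.05 m and z of door_roller_b_mid in the frame of bucket_floor between -0.005 and 0.075 m)) and contact force between any of the arm, the fingers and rocker above 1.5 N).
It fails at once if a bystander is moved more than 30 mm (distance of any of pliers_red, tape_measure, oil_bottle from where it was at the start of the episode above 0.03 m).
It also fails if it takes over 54 s, if anything falls off the work surface, if the arm or the gripper's body presses on something with over 40 N, if the wrist force passes 120 N, or if a joint passes its speed limit or range.

## Robot

A 6-joint arm with a two-finger parallel gripper is mounted at the origin on the work surface; the furniture and walls round the work are solid. World frame = base frame: x ahead of the robot, y to its left, z up, the work surface at z = 0. Lengths are in m, angles in rad, forces in N, time in s.
With the tool pointing down it reaches from about 0.3 to 0.75 m from the base axis. Payload 8.5 kg.
Tool frame: the origin (TCP) lies on the centre line of the jaws, within the pads' length; the fingertips stand 22 mm ahead of it and the grasp point (between the pads) lies 3 mm ahead of it; z points along the fingers, y is the line along which they close (so a half turn about z gives the same grasp; the last joint's range is limited). The gripper opens to 88 mm and grips with 3 to 60 N. Pads are 18 mm wide; open, the fingers measure 123 mm over their backs; the gripper's body (75 mm by 187 mm) begins 45 mm behind the grasp point.
Start: joints at [-1.48, 0.381, 1.297, -0, 1.464, -0.215], TCP at [0.166, -0.524, 0.261] pointing down, gripper open.
Joint ranges: [-3.11, 3.11], [-0.89, 2.33], [0.22, 2.48], [-1.42, 4.56], [0.17, 2.85], [-2.88, 2.88]. Speed limits (rad/s): [2.39, 2.39, 3.14, 3.14, 3.14, 3.14].

## Interface

Orientations are given as a unit quaternion [x, y, z, w].
In Python, from rig import manip gives the robot as it stands. The module is installed in compiled form; this text tells all that it offers.
- The arm moves only by the tool carry_out, never from a script. Its arguments are lists of equal length, an entry for each row: "gripper": the finger opening in mm, from 0 to 88.1; "travel": the shift along the tool's x, y, z in mm, a list of three; "rot": the turn, a rotation vector about the tool's x, y, z in rad, a list of three. In form: {"gripper": [gripper, ...], "travel": [[x, y, z], ...], "rot": [[wx, wy, wz], ...]}. A call has 1 to 12 rows; each row shifts and turns the commanded pose from where the row before left it, along the tool's axes as they then stand; what a row does not reach is not made up. A row lasts 1/8 s, in which the tool goes at most 62.5 mm and 10.7 degrees, less where a joint would pass 70% of its speed; a pose out of reach is approached as far as the arm can. A call with a gripper value outside its range is refused whole. The fingers move at their own pace and stop on an object; "squeeze" is the grip in N (left out, the last holds). Time passes only in rows, so rows that do not move let the fingers close. It gives the time, the measured TCP pose, the force, the opening and the grip force at its end, in the units of the state.
- manip.get_state(): the state, without advancing time (a new reading comes with each control period).
- manip.read_camera(name): name is "scene" or "top" or "wrist"; returns a dict with "color" (400x640x3 uint8, red, green, blue), "z_map" (400x640 float32, m along the optical axis (not along the pixel's ray), 0 where there is no reading), "K" (3x3 intrinsics, pixels), "view" (4x4, takes a point from world to camera coordinates). Camera axes: x right, y up, looking along -z (the intrinsics and any distortion apply to the point x, -y, -z); pixel columns grow to the right and rows downward; lengths in m; the calibration is good to about 2 mm. The wrist camera is an equidistant fisheye: a pixel r from the principal point sees the ray r / f radians off the axis. A picture is of the moment at which its call begins.
- manip.hand_in(): hands the job in; it is judged then, once.
The state is a dict: "time_s": time; "q": joint angles; "joint_vel": joint speeds; "joint_torque": joint torques, N m; "ee_pos": TCP position; "orientation": TCP orientation; "wrist_force": force on the tool from outside, world axes, zero at the start; "torque": the same for the moment, N m; "width": finger opening in m; "grip_force": force on a finger pad.
Only numpy, scipy, OpenCV 4.12 (cv2) and the standard library are available. Lean on these libraries where they do the work, as an engineer would, in place of code of your own. Each camera call takes 0.05 s, during which the arm holds its last target. There are 200 camera calls.

## Working session

There is one attempt and no reset: what is moved stays moved. The work goes in short steps, Python scripts to look and compute and a tool call to move; the robot and the scene stay as the last step left them, time stands still between calls to the robot, and variables do not carry over. Pictures are saved under pics/ and viewed, at most 10 in all, crops included, and the job is handed in when it is done.

Besides the shell and the picture viewer there is one more tool, called after "Call:" by a JSON object that holds its "fn" and its "kwargs", one argument or row to a line. carry_out: Moves the arm, as the interface text tells. Its arguments: {"type":"object","properties":{"gripper":{"type":"array"},"travel":{"type":"array"},"rot":{"type":"array"},"squeeze":{"type":"number"}},"required":["gripper","travel","rot"]}

```bash
mkdir -p pics; cat > h.py <<'E'
import numpy as np, cv2
from rig import manip
def cloud(d):
    K,V,z=d["K"],d["view"],d["z_map"]
    v,u=np.mgrid[:z.shape[0],:z.shape[1]]
    P=np.stack([(u-K[0,2])/K[0,0]*z,-(v-K[1,2])/K[1,1]*z,-z],-1)
    T=np.linalg.inv(V); return P@T[:3,:3].T+T[:3,3]
E
python3 - <<'E'
from h import *
for n in("scene","top"):
    d=manip.read_camera(n); np.savez(n+".npz",**d)
    cv2.imwrite(f"pics/{n}0.png",d["color"][:,:,::-1])
    print(n,d["K"].round(1).tolist(),d["view"].round(3).tolist())
print(manip.get_state())
E
```

```text
scene [[388.0, 0.0, 319.5], [0.0, 388.0, 202.6], [0.0, 0.0, 1.0]] [[0.596, -0.803, -0.009, -0.145], [0.358, 0.255, 0.898, -0.386], [-0.719, -0.538, 0.44, -1.141], [0.0, 0.0, 0.0, 1.0]]
top [[405.5, 0.0, 316.9], [0.0, 405.5, 196.3], [0.0, 0.0, 1.0]] [[0.025, -1.0, -0.0, 0.112], [0.994, 0.025, 0.102, -0.463], [-0.102, -0.003, 0.995, -1.543], [0.0, 0.0, 0.0, 1.0]]
{'time_s': 0.1, 'q': array([-1.48026230e+00,  3.81102066e-01,  1.29812415e+00,  3.99619272e-06,
        1.46356289e+00, -2.15282545e-01]), 'joint_vel': array([ 9.23203845e-04, -1.98078313e-03, -2.32705270e-03,  1.64064007e-03,
        1.71869144e-05,  6.82073085e-04]), 'joint_torque': array([ 3.35076009e-03, -4.38649535e+01, -2.24911720e+01,  7.14502204e-02,
        3.42841109e-02, -8.09751259e-05]), 'ee_pos': array([ 0.16557835, -0.52426859,  0.26023426]), 'orientation': array([ 9.88332144e-01,  1.52312888e-01,  3.92721718e-05, -5.96936146e-04]), 'wrist_force': array([0.31480999, 0.10988727, 0.3555033 ]), 'torque': array([-0.01381804, -0.04888443, -0.00732082]), 'grip_force': 0.0, 'width': 0.08800819014035598}
```

View pics/scene0.png

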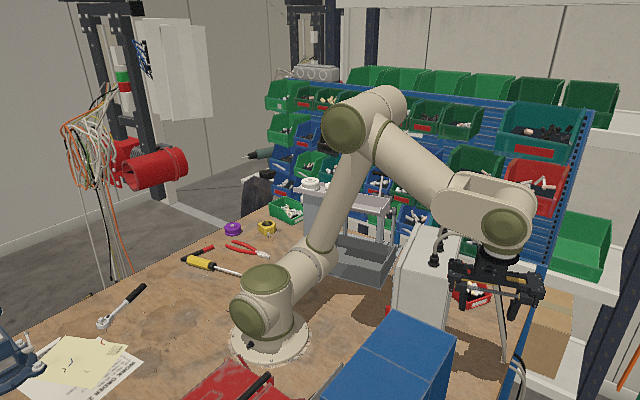

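View pics/top0.png

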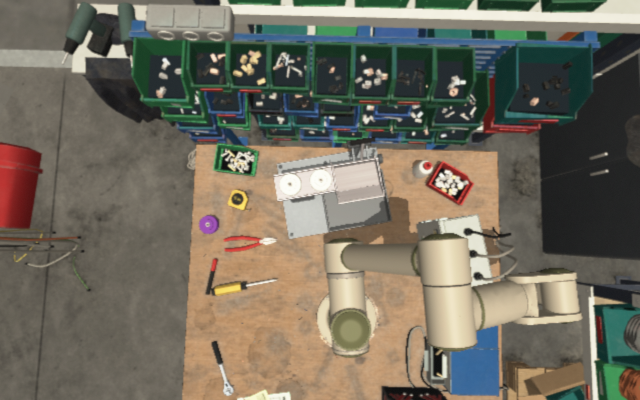

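The white rollers lie on the track at top px (289,183) and (320,180). The purple look-alike is on the bench at (209,224) and is to be left alone. The white grooved ones on the track fit the description. I'll confirm that in a crop and measure.

```bash
python3 - <<'E'
from h import *
d=np.load("top.npz"); P=cloud(d); c=d["color"]
cv2.imwrite("pics/crop1.png",cv2.resize(c[130:260,250:460,::-1],None,fx=3.7,fy=3.7,interpolation=cv2.INTER_CUBIC))
hs=cv2.cvtColor(c,cv2.COLOR_RGB2HSV)
m=((P[...,2]>.272)&(P[...,2]<.295)&(np.abs(P[...,1])<.4)&(P[...,0]>.3)&(hs[...,2]>185)&(hs[...,1]<60)).astype(np.uint8)
m[:150]=0;m[215:]=0;m[:,:265]=0;m[:,400:]=0
n,l,s,ce=cv2.connectedComponentsWithStats(m)
for i in range(1,n):
    if s[i,4]>30: 
        q=P[l==i]; print("roller",s[i],ce[i],q.mean(0).round(4),np.median(q[:,2]).round(4), ((q.min(0)+q.max(0))/2).round(4),np.ptp(q,axis=0).round(3))
# heights classes
for a,b,nm in((.238,.252,"track/bucket rim"),(.252,.266,"rail"),(.0,.02,"plate")):
    mm=((P[...,2]>a)&(P[...,2]<b)).astype(np.uint8); mm[:140]=0;mm[245:]=0;mm[:,:265]=0;mm[:,400:]=0
    n,l,s,ce=cv2.connectedComponentsWithStats(mm)
    for i in range(1,n):
        if s[i,4]>40:
            v,u=np.nonzero(l==i); r=cv2.minAreaRect(P[l==i][:,:2].astype(np.float32)); print(nm,s[i],np.round(r[0],3),np.round(r[1],3),round(r[2],1))
# max heights
for v in range(145,240,6): print(v,[int(1000*P[v,u,2]) for u in range(272,392,6)])
E
```

```text
roller [310 170  21  21 352] [319.92329545 179.73863636] [0.488  0.1142 0.2792] 0.2789 [0.4874 0.114  0.2802] [0.067 0.066 0.016]
roller [279 174  22  21 355] [289.4        184.17464789] [0.471  0.2127 0.2793] 0.2791 [0.4716 0.2126 0.2802] [0.066 0.068 0.016]
track/bucket rim [353 158  30  31  76] [ 0.535 -0.064] [0.13  0.062] 48.0
track/bucket rim [273 164  69  36 665] [0.486 0.15 ] [0.085 0.231] 10.9
track/bucket rim [337 191  48  13 207] [ 0.438 -0.022] [0.019 0.156] 11.0
rail [273 167  51  10  83] [0.518 0.187] [0.005 0.168] 10.9
rail [281 190  54  11  83] [0.442 0.154] [0.01  0.177] 11.4
plate [ 265  146   88   99 3443] [0.469 0.157] [0.387 0.344] 1.4
plate [368 147  32  31 353] [ 0.605 -0.136] [0.118 0.124] 0.3
plate [332 179  68  65 684] [ 0.412 -0.069] [0.253 0.26 ] 0.2
plate [ 323  192   65   39 1586] [ 0.423 -0.025] [0.144 0.229] 11.2
145 [-916, -919, -932, -912, -933, -926, -904, -933, -919, -911, -926, -664, -914, 223, 218, 300, 215, -921, -911, -926]
151 [1, 1, 3, -6, 0, 3, 5, 2, 0, -4, -8, 0, -4, 67, 104, 262, 2, 12, 4, -6]
157 [-3, 0, 1, -2, -4, 1, 5, 8, 11, 15, 0, 4, 
[... 431 characters left out ...]
 272, 242, 247, 281, 282, 274, 246, 212, 210, 208, 207, 212, 216, 221, 223, -2]
193 [-2, 241, 280, 280, 258, 242, 246, 240, 263, 242, 3, 215, 216, 225, 224, 232, 237, 239, 240, 70]
199 [-2, 250, 261, 250, 117, 81, 36, 5, 4, 5, 14, 250, 241, 243, 243, 247, 11, 8, 9, 72]
205 [5, 2, 7, 5, 6, 9, 10, 10, 8, 5, 6, 4, 10, 10, 5, 9, 5, 6, 7, 43]
211 [2, 2, 7, 6, 8, 0, 7, 5, 1, 11, 7, 13, 11, 9, 9, 12, 10, 7, 12, 27]
217 [2, 4, 1, 5, 0, 8, 0, 2, 1, 73, 9, 15, 10, 9, 10, 12, 9, 12, 7, 12]
223 [1, 3, 1, -3, 6, 0, 7, 5, 7, 2, 13, 12, 5, 14, 8, 7, 7, 71, 6, -6]
229 [0, -1, -3, 8, 9, 8, 11, 5, 9, 1, 2, 74, 65, 1, -5, -3, -4, -1, 4, 0]
235 [0, -4, -6, 11, 6, 10, 2, 3, 0, 10, 0, 0, 0, 0, 3, 6, 9, 3, -1, -3]
```

View pics/crop1.png

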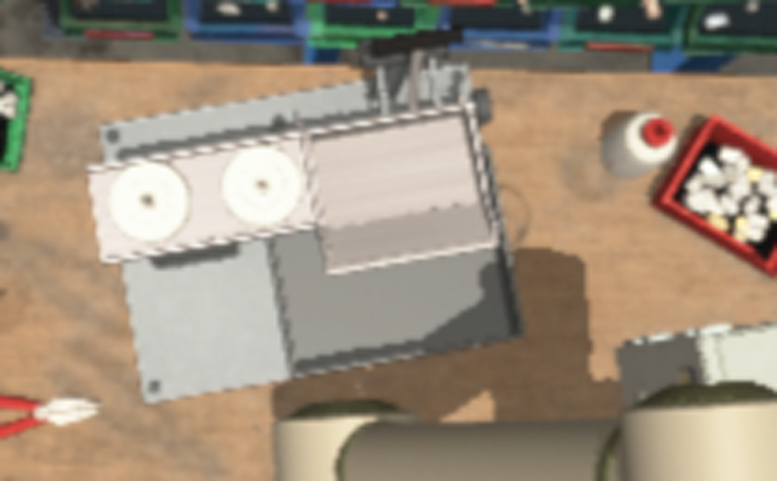

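The crop shows two white rollers on the track, the nearer one at crop (262,185) and the rear one at (148,201). The track's discharge edge is at about x=315, the bucket is right of it, and the tray is below. I'll push the rear roller so that it pushes the front one. First I'll check the edge and the obstacle heights.

```bash
python3 - <<'E'
from h import *
d=np.load("top.npz"); P=cloud(d); K,V=d["K"],d["view"]
a=np.radians(11); ex=np.array([np.cos(a),np.sin(a)]); ey=np.array([-ex[1],ex[0]])
sx=P[...,:2]@ex; sy=P[...,:2]@ey; z=P[...,2]
m=(abs(sx-.503)<.036)&(z>.236)&(z<.256)&(sy>-.06)
h,b=np.histogram(sy[m],np.arange(-.06,.2,.004)); print([(round(x,3),n) for x,n in zip(b,h)])
m=(z>.19)&(z<.2525)&(sy<-.0)&(sy>-.25)&(sx>.36)&(sx<.6)
for y in np.arange(-.2,0,.01):
    q=m&(abs(sy-y)<.005); print(round(y,2), q.sum(), np.round([sx[q].min(),sx[q].max()],3) if q.any() else '')
q=(z>.28)&(sy<-.03)&(sx>.5)&(sx<.7); print("bar",sx[q].mean(),sy[q].min(),sy[q].max(),z[q].max())
for n in("top","scene"):
    Q=cloud(np.load(n+".npz")); w=(Q[...,0]>.15)&(Q[...,0]<.55)&(Q[...,1]<-.22)&(Q[...,1]>-.45)&(Q[...,2]<.3)
    print("box",np.percentile(Q[w][:,2],[50,90,97,99]))
    w=(abs(Q[...,0]-.45)<.13)&(Q[...,1]>.24)&(Q[...,1]<.4); print("near",np.percentile(Q[w][:,2],[50,97,100]))
    w=(Q[...,0]>.58)&(Q[...,0]<.72)&(abs(Q[...,1])<.35); print("back",np.percentile(Q[w][:,2],[50,97,100]))
E
```

```text
[(np.float64(-0.06), np.int64(0)), (np.float64(-0.056), np.int64(0)), (np.float64(-0.052), np.int64(0)), (np.float64(-0.048), np.int64(0)), (np.float64(-0.044), np.int64(0)), (np.float64(-0.04), np.int64(0)), (np.float64(-0.036), np.int64(0)), (np.float64(-0.032), np.int64(14)), (np.float64(-0.028), np.int64(16)), (np.float64(-0.024), np.int64(27)), (np.float64(-0.02), np.int64(23)), (np.float64(-0.016), np.int64(13)), (np.float64(-0.012), np.int64(8)), (np.float64(-0.008), np.int64(7)), (np.float64(-0.004), np.int64(3)), (np.float64(0.0), np.int64(3)), (np.float64(0.004), np.int64(0)), (np.float64(0.008), np.int64(0)), (np.float64(0.012), np.int64(1)), (np.float64(0.016), np.int64(1)), (np.float64(0.02), np.int64(1)), (np.float64(0.024), np.int64(1)), (np.float64(0.028), np.int64(1)), (np.float64(0.032), np.int64(2)), (np.float64(0.036), np.int64(5)), (np.float64(0.04), np.int64(7)), (np.float64(0.044), np.int64(9)), (np.float64(0.048), np.int64(12)), (np.float64(0.052), np.int64(23)), (np.float64(0.056), np.int64(28)), (np.float64(0.06), np.int64(25)), (np.float64(0.064), np.int64(
[... 1211 characters left out ...]
599]
-0.15 117 [0.416 0.559]
-0.14 118 [0.417 0.574]
-0.13 127 [0.418 0.575]
-0.12 116 [0.416 0.549]
-0.11 145 [0.418 0.598]
-0.1 117 [0.416 0.548]
-0.09 114 [0.418 0.557]
-0.08 115 [0.416 0.548]
-0.07 116 [0.417 0.557]
-0.06 115 [0.416 0.547]
-0.05 116 [0.416 0.557]
-0.04 116 [0.416 0.547]
-0.03 99 [0.418 0.562]
-0.02 64 [0.465 0.543]
-0.01 38 [0.458 0.567]
bar 0.632608972773318 -0.7439297777152407 -0.030023422517013 0.5921093589764685
box [0.02194493 0.29623372 0.29827423 0.29922971]
near [0.00102175 0.24763194 0.28236241]
back [0.22581883 0.5212199  0.56352002]
box [0.29285509 0.29729406 0.29889658 0.29965202]
near [0.00151959 0.03685306 0.2787953 ]
back [0.22005484 0.52867631 0.55768513]
```

Call:
{"fn": "carry_out", "kwargs": {
  "gripper": [0,0,0,0,0,0,0,0,0,0,0,0],
  "travel": [
    [0,0,-60],
    [0,0,-60],
    [0,0,-60],
    [0,0,0],
    [40,-32,0],
    [40,-32,0],
    [40,-32,0],
    [40,-32,0],
    [40,-32,0],
    [40,-32,0],
    [40,-32,0],
    [40,-32,0]
  ],
  "rot": [
    [0,0,0],
    [0,0,0],
    [0,0,0],
    [0,0,0],
    [0,0,0],
    [0,0,0],
    [0,0,0],
    [0,0,0],
    [0,0,0],
    [0,0,0],
    [0,0,0],
    [0,0,0]
  ]
}}

```text
time_s: 1.6
ee_pos: [0.3942, -0.1824, 0.4394]
orientation: [0.988, 0.152, -0.001, -0.001]
wrist_force: [-0.3, -0.7, 0.2]
width: -0.0001
grip_force: 0.0
```

Call:
{"fn": "carry_out", "kwargs": {
  "gripper": [0,0,0,0,0,0,0,0,0,0],
  "travel": [
    [40,-32,0],
    [40,-32,0],
    [17,-51,0],
    [17,-51,0],
    [17,-51,0],
    [17,-51,0],
    [17,-51,0],
    [17,-51,0],
    [17,-51,0],
    [0,0,0]
  ],
  "rot": [
    [0,0,0],
    [0,0,0],
    [0,0,0],
    [0,0,0],
    [0,0,0],
    [0,0,0],
    [0,0,0],
    [0,0,0],
    [0,0,0],
    [0,0,0]
  ]
}}

```text
time_s: 2.85
ee_pos: [0.4562, 0.2801, 0.4385]
orientation: [0.988, 0.155, -0.002, 0.0]
wrist_force: [-0.3, -0.5, -0.3]
width: 0.0003
grip_force: 0.0
```

Call:
{"fn": "carry_out", "kwargs": {
  "gripper": [0,0,0,0,0,0,0,0,0],
  "travel": [
    [0,0,0],
    [0,0,0],
    [0,0,0],
    [0,0,0],
    [0,0,0],
    [0,0,0],
    [0,0,0],
    [0,0,0],
    [0,0,0]
  ],
  "rot": [
    [0,0,-0.182],
    [0,0,-0.182],
    [0,0,-0.182],
    [0,0,-0.182],
    [0,0,-0.182],
    [0,0,-0.182],
    [0,0,-0.182],
    [0,0,-0.182],
    [0,0,0]
  ]
}}

```text
time_s: 3.98
ee_pos: [0.4568, 0.2765, 0.44]
orientation: [0.638, 0.77, -0.001, -0.0]
wrist_force: [0.1, 0.2, -0.6]
width: 0.0003
grip_force: 0.0
```

Call:
{"fn": "carry_out", "kwargs": {
  "gripper": [0,0,0,0,0,0],
  "travel": [
    [8,-2,0],
    [0,0,55],
    [0,0,55],
    [0,0,40],
    [0,0,18],
    [0,0,0]
  ],
  "rot": [
    [0,0,0],
    [0,0,0],
    [0,0,0],
    [0,0,0],
    [0,0,0],
    [0,0,0]
  ]
}}

```text
time_s: 4.72
ee_pos: [0.4526, 0.2849, 0.2717]
orientation: [0.637, 0.771, -0.001, -0.001]
wrist_force: [-0.7, -0.3, 0.4]
width: 0.0003
grip_force: 0.0
```

```bash
python3 - <<'E'
from h import *
d=manip.read_camera("scene"); cv2.imwrite("pics/s1.png",cv2.resize(d["color"][140:300,240:440,::-1],None,fx=3.7,fy=3.7,interpolation=cv2.INTER_CUBIC))
E
```

```text
(no output)
```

View pics/s1.png

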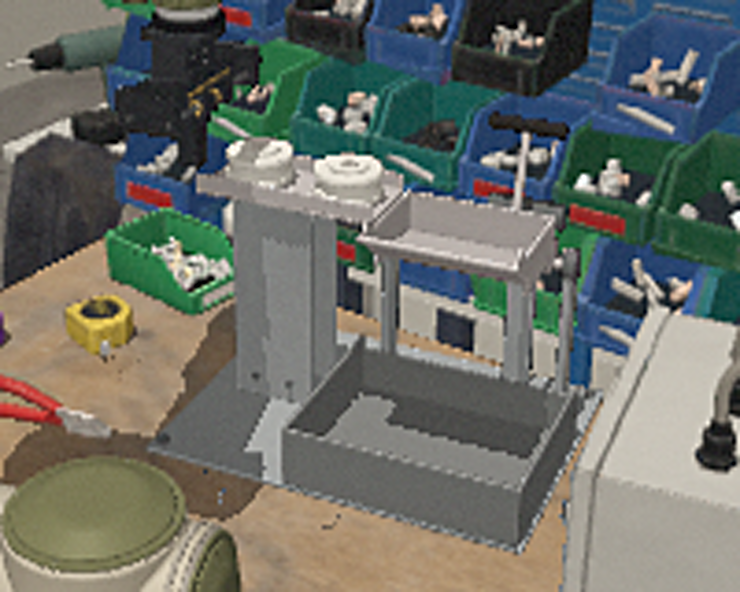

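The scene crop shows the rollers at (260,160) and (348,175), the closed finger behind the rear one at about (200,150), the empty bucket upright and the reset bar at (528,125). I'll push slowly now.

Call:
{"fn": "carry_out", "kwargs": {
  "gripper": [0,0,0,0,0,0,0,0,0,0,0,0],
  "travel": [
    [-10,4,0],
    [-12,0,0],
    [-12,0,0],
    [-12,0,0],
    [-12,0,0],
    [-12,0,0],
    [-12,0,0],
    [-12,0,0],
    [-5,0,0],
    [-5,0,0],
    [-4,0,0],
    [0,0,0]
  ],
  "rot": [
    [0,0,0],
    [0,0,0],
    [0,0,0],
    [0,0,0],
    [0,0,0],
    [0,0,0],
    [0,0,0],
    [0,0,0],
    [0,0,0],
    [0,0,0],
    [0,0,0],
    [0,0,0]
  ]
}}

```text
time_s: 6.28
ee_pos: [0.4777, 0.1793, 0.2727]
orientation: [0.637, 0.771, -0.0, 0.0]
wrist_force: [-0.6, 0.2, 1.0]
width: 0.0004
grip_force: 0.0
```

```bash
cat >> h.py <<'E'
def rollers():
    "white blobs seen by scene cam above z=.19 near the stand: centroid in stand axes (sx,sy,z)"
    d=manip.read_camera("scene"); P=cloud(d); hs=cv2.cvtColor(d["color"],cv2.COLOR_RGB2HSV)
    a=np.radians(11); sx=P[...,0]*np.cos(a)+P[...,1]*np.sin(a); sy=-P[...,0]*np.sin(a)+P[...,1]*np.cos(a)
    m=((sx>.3)&(sx<.58)&(sy>-.22)&(sy<.2)&(P[...,2]>.0)&(P[...,2]<.31)&(hs[...,2]>200)&(hs[...,1]<40)).astype(np.uint8)
    n,l,s,c=cv2.connectedComponentsWithStats(m)
    for i in range(1,n):
        if s[i,4]>25: q=l==i; print(s[i],np.round([sx[q].mean(),sy[q].mean(),P[q][:,2].mean(),P[q][:,2].max()],3))
    return d
E
python3 - <<'E'
from h import *
d=rollers(); cv2.imwrite("pics/s2.png",cv2.resize(d["color"][140:300,240:440,::-1],None,fx=3.7,fy=3.7,interpolation=cv2.INTER_CUBIC))
E
```

```text
[297 183  12   5  33] [0.512 0.152 0.246 0.262]
[332 183  23   9 127] [ 0.494 -0.026  0.279  0.284]
```

Call:
{"fn": "carry_out", "kwargs": {
  "gripper": [0,0,0,0,0,0,0],
  "travel": [
    [-4,0,0],
    [-4,0,0],
    [-3,0,0],
    [0,0,0],
    [0,0,0],
    [0,0,0],
    [0,0,0]
  ],
  "rot": [
    [0,0,0],
    [0,0,0],
    [0,0,0],
    [0,0,0],
    [0,0,0],
    [0,0,0],
    [0,0,0]
  ]
}}

```text
time_s: 7.2
ee_pos: [0.4797, 0.1688, 0.2727]
orientation: [0.636, 0.771, -0.0, 0.0]
wrist_force: [-0.0, -1.0, -0.3]
width: 0.0002
grip_force: 0.0
```

```bash
python3 - <<'E'
from h import *
d=rollers(); cv2.imwrite("pics/s3.png",cv2.resize(d["color"][140:300,240:440,::-1],None,fx=3.7,fy=3.7,interpolation=cv2.INTER_CUBIC))
E
```

```text
[297 183  14   6  43] [0.512 0.147 0.246 0.261]
[355 191  19  14 190] [ 0.498 -0.101  0.25   0.263]
```

View pics/s3.png

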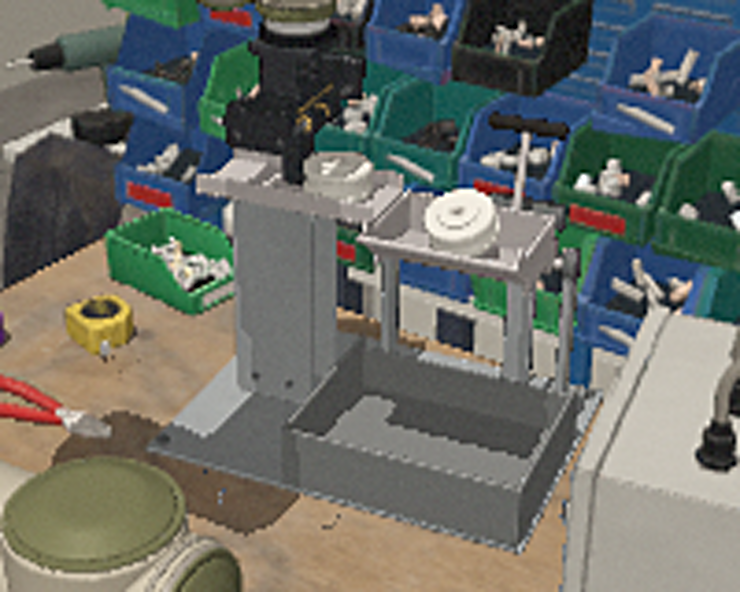

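The first roller is in the upright bucket at crop (460,225), and the second is still on the track at (335,175). I'll let it settle.

Call:
{"fn": "carry_out", "kwargs": {
  "gripper": [0,0,0,0,0,0],
  "travel": [
    [0,0,0],
    [0,0,0],
    [0,0,0],
    [0,0,0],
    [0,0,0],
    [0,0,0]
  ],
  "rot": [
    [0,0,0],
    [0,0,0],
    [0,0,0],
    [0,0,0],
    [0,0,0],
    [0,0,0]
  ]
}}

```text
time_s: 8.0
ee_pos: [0.4797, 0.1688, 0.2727]
orientation: [0.636, 0.771, 0.0, 0.0]
wrist_force: [-1.0, -0.1, -0.2]
width: 0.0001
grip_force: 0.0
```

```bash
python3 - <<'E'
from h import *
d=rollers(); print(manip.get_state()["time_s"])
E
```

```text
[297 183  14   6  39] [0.512 0.147 0.246 0.261]
[355 192  19  13 182] [ 0.5   -0.103  0.248  0.26 ]
8.05
```

Call:
{"fn": "carry_out", "kwargs": {
  "gripper": [0,0,0,0,0,0,0,0,0,0,0,0],
  "travel": [
    [-8,0,0],
    [-8,0,0],
    [-8,0,0],
    [-8,0,0],
    [-8,0,0],
    [-8,0,0],
    [-6,0,0],
    [-6,0,0],
    [0,0,0],
    [0,0,0],
    [0,0,0],
    [0,0,0]
  ],
  "rot": [
    [0,0,0],
    [0,0,0],
    [0,0,0],
    [0,0,0],
    [0,0,0],
    [0,0,0],
    [0,0,0],
    [0,0,0],
    [0,0,0],
    [0,0,0],
    [0,0,0],
    [0,0,0]
  ]
}}

```text
time_s: 9.55
ee_pos: [0.4911, 0.11, 0.2727]
orientation: [0.636, 0.771, -0.0, 0.0]
wrist_force: [-0.2, 0.0, 1.2]
width: 0.0004
grip_force: 0.0
```

```bash
python3 - <<'E'
from h import *
d=rollers(); cv2.imwrite("pics/s4.png",cv2.resize(d["color"][140:300,240:440,::-1],None,fx=3.7,fy=3.7,interpolation=cv2.INTER_CUBIC))
E
```

```text
[345 189  30  16 228] [ 0.496 -0.092  0.251  0.276]
[354 208  26   5  29] [ 0.419 -0.144  0.245  0.25 ]
```

View pics/s4.png

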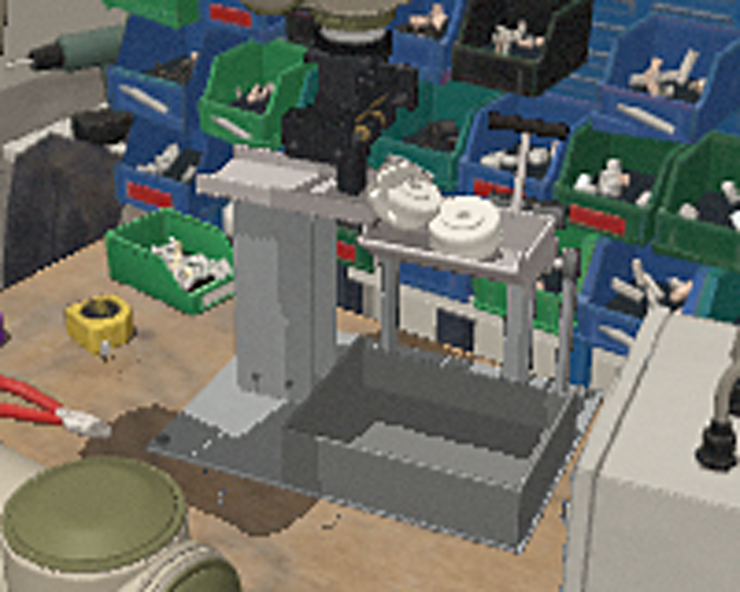

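The second roller hangs tilted off the edge at crop (405,190), with its nose on the floor next to the first one at (463,225). I'll push its rear rim past the edge.

Call:
{"fn": "carry_out", "kwargs": {
  "gripper": [0,0,0,0,0,0,0,0,0,0,0,0],
  "travel": [
    [-5,0,0],
    [-5,0,0],
    [-5,0,0],
    [-5,0,0],
    [-4,0,0],
    [-4,0,0],
    [0,0,0],
    [0,0,0],
    [0,0,0],
    [0,0,0],
    [0,0,0],
    [0,0,0]
  ],
  "rot": [
    [0,0,0],
    [0,0,0],
    [0,0,0],
    [0,0,0],
    [0,0,0],
    [0,0,0],
    [0,0,0],
    [0,0,0],
    [0,0,0],
    [0,0,0],
    [0,0,0],
    [0,0,0]
  ]
}}

```text
time_s: 11.1
ee_pos: [0.4964, 0.0824, 0.2728]
orientation: [0.636, 0.771, -0.0, 0.0]
wrist_force: [0.6, -0.2, -1.0]
width: 0.0001
grip_force: 0.0
```

```bash
python3 - <<'E'
from h import *
d=rollers(); cv2.imwrite("pics/s5.png",cv2.resize(d["color"][140:300,240:440,::-1],None,fx=3.7,fy=3.7,interpolation=cv2.INTER_CUBIC))
E
```

```text
[351 229  22  16 208] [ 0.494 -0.101  0.088  0.107]
[374 233   9  11  70] [ 0.499 -0.163  0.093  0.114]
[345 253  18   5  51] [ 0.399 -0.107  0.065  0.072]
[346 258  23  10 116] [ 0.356 -0.142  0.071  0.087]
```

View pics/s5.png

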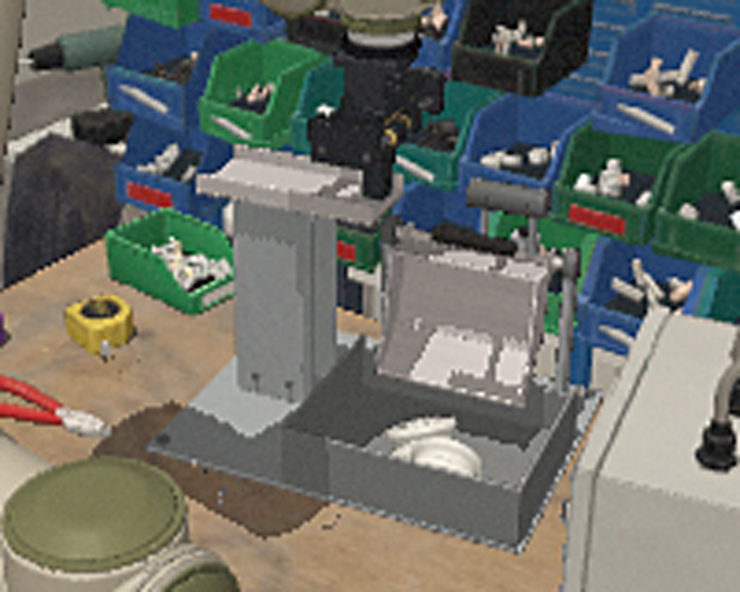

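The bucket has tripped, and both rollers lie in the tray at crop (420,430) and (445,455). The bar is now at (475,240), in front of the shaft. I'll retreat upward and measure the bar and rollers.

Call:
{"fn": "carry_out", "kwargs": {
  "gripper": [0,0,0,0,0],
  "travel": [
    [2,0,-50],
    [0,0,-60],
    [0,0,-60],
    [0,-40,0],
    [0,0,0]
  ],
  "rot": [
    [0,0,0],
    [0,0,0],
    [0,0,0],
    [0,0,0],
    [0,0,0]
  ]
}}

```text
time_s: 11.78
ee_pos: [0.4553, 0.0767, 0.4439]
orientation: [0.637, 0.771, 0.001, 0.001]
wrist_force: [0.4, 0.5, 0.1]
width: 0.0004
grip_force: 0.0
```

```bash
python3 - <<'E'
from h import *
d=manip.read_camera("scene"); P=cloud(d); hs=cv2.cvtColor(d["color"],cv2.COLOR_RGB2HSV)
a=np.radians(11); sx=P[...,0]*np.cos(a)+P[...,1]*np.sin(a); sy=-P[...,0]*np.sin(a)+P[...,1]*np.cos(a); z=P[...,2]
reg=np.zeros(z.shape,bool); reg[185:225,340:410]=1
for nm,m in(("bar",reg&(hs[...,2]<70)&(sx>.35)&(sx<.5)&(z>.2)),("all",reg&(z>.2)&(sx<.6)&(sx>.35)&(sy<-.04))):
    q=np.stack([sx,sy,z],-1)[m]; v,u=np.nonzero(m)
    print(nm,len(q),u.min(),u.max(),v.min(),v.max(),q.min(0).round(3),np.median(q,0).round(3),q.max(0).round(3))
cw=np.stack([sx,sy,z],-1)[190:196,368:385]; print("cw",np.median(cw.reshape(-1,3),0))
m=((hs[...,2]>215)&(hs[...,1]<40)&(z>.01)&(z<.1)&(sx>.3)&(sx<.46)&(sy<0)).astype(np.uint8)
n,l,s,c=cv2.connectedComponentsWithStats(m)
for i in range(1,n):
    if s[i,4]>20:q=l==i;print("roller",s[i],sx[q].mean().round(3),sy[q].mean().round(3),z[q].max().round(3))
E
```

```text
bar 99 357 379 201 208 [ 0.426 -0.177  0.247] [ 0.432 -0.137  0.258] [ 0.444 -0.099  0.264]
all 344 356 396 188 211 [ 0.426 -0.21   0.2  ] [ 0.529 -0.143  0.257] [ 0.56  -0.096  0.271]
cw [ 0.52944873 -0.13471986  0.26277253]
roller [342 254  24  12 165] 0.384 -0.111 0.082
roller [456 279  13  13  59] 0.431 -0.481 0.067
roller [472 287  13   8  37] 0.422 -0.527 0.041
```

Call:
{"fn": "carry_out", "kwargs": {
  "gripper": [0,0,0,0,0,0,0],
  "travel": [
    [-35,-27,0],
    [-35,-27,0],
    [-36,-26,0],
    [0,0,0],
    [0,0,0],
    [0,0,0],
    [0,0,0]
  ],
  "rot": [
    [0,0,0],
    [0,0,0],
    [0,0,0],
    [-0.167,0,0],
    [-0.167,0,0],
    [-0.166,0,0],
    [0,0,0]
  ]
}}

```text
time_s: 12.7
ee_pos: [0.3976, -0.043, 0.4421]
orientation: [0.618, 0.747, 0.19, 0.157]
wrist_force: [0.1, 0.1, 1.1]
width: 0.0001
grip_force: 0.0
```

Call:
{"fn": "carry_out", "kwargs": {
  "gripper": [0,0,0,0],
  "travel": [
    [0,-26,47.5],
    [0,-26,47.5],
    [0,-26,47.5],
    [0,0,0]
  ],
  "rot": [
    [0,0,0],
    [0,0,0],
    [0,0,0],
    [0,0,0]
  ]
}}

```text
time_s: 13.2
ee_pos: [0.3978, -0.0418, 0.2778]
orientation: [0.617, 0.748, 0.19, 0.153]
wrist_force: [0.4, -1.8, 1.8]
width: 0.0002
grip_force: 0.0
```

```bash
python3 - <<'E'
from h import *
from scipy.spatial.transform import Rotation as R
s=manip.get_state(); a=np.radians(11); M=np.array([[np.cos(a),np.sin(a),0],[-np.sin(a),np.cos(a),0],[0,0,1]])
print(s["time_s"],s["q"].round(2),(M@s["ee_pos"]).round(4),(M@R.from_quat(s["orientation"]).as_matrix()).round(3).tolist())
E
```

```text
13.2 [-0.62 -0.07  1.89  0.42  1.01 -0.98] [ 0.3825 -0.1169  0.2778] [[-0.001, 0.881, 0.472], [1.0, -0.002, 0.006], [0.006, 0.472, -0.881]]
```

Call:
{"fn": "carry_out", "kwargs": {
  "gripper": [0,0,0,0,0,0,0,0,0,0],
  "travel": [
    [0,0,25],
    [0,0,25],
    [0,7,0],
    [0,7,0],
    [0,10,-5],
    [0,10,-5],
    [0,11,-3],
    [0,11,-3],
    [0,11,-1],
    [0,11,-1]
  ],
  "rot": [
    [0,0,0],
    [0,0,0],
    [0,0,0],
    [0,0,0],
    [0,0,0],
    [0,0,0],
    [0,0,0],
    [0,0,0],
    [0,0,0],
    [0,0,0]
  ]
}}

```text
time_s: 14.45
ee_pos: [0.4812, -0.0265, 0.29]
orientation: [0.617, 0.747, 0.191, 0.157]
wrist_force: [-0.7, -0.5, 0.2]
width: 0.0002
grip_force: 0.4
```

```bash
python3 - <<'E'
from h import *
d=manip.read_camera("scene"); cv2.imwrite("pics/s6.png",cv2.resize(d["color"][140:300,240:440,::-1],None,fx=3.7,fy=3.7,interpolation=cv2.INTER_CUBIC))
E
```

```text
(no output)
```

View pics/s6.png

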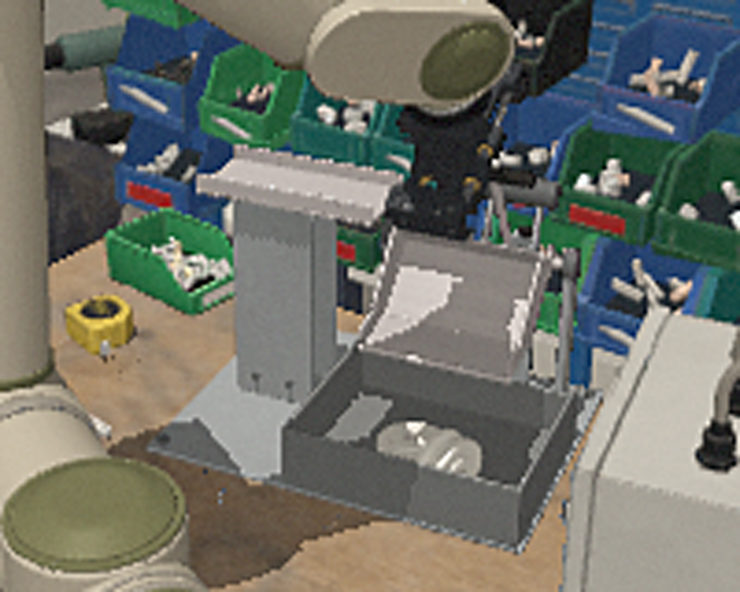

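The gripper hides the bar, but the bucket is swinging back (about half way) and both rollers are still in the tray at (400,440) and (450,455). I'll go on along the arc.

Call:
{"fn": "carry_out", "kwargs": {
  "gripper": [0,0,0,0,0,0,0,0,0,0,0,0],
  "travel": [
    [0,11,1],
    [0,11,1],
    [0,11,3],
    [0,11,3],
    [0,11,5],
    [0,10,4],
    [0,0,0],
    [0,0,0],
    [0,0,0],
    [0,0,0],
    [0,0,0],
    [0,0,0]
  ],
  "rot": [
    [0,0,0],
    [0,0,0],
    [0,0,0],
    [0,0,0],
    [0,0,0],
    [0,0,0],
    [0,0,0],
    [0,0,0],
    [0,0,0],
    [0,0,0],
    [0,0,0],
    [0,0,0]
  ]
}}

```text
time_s: 16.0
ee_pos: [0.5445, -0.0143, 0.3059]
orientation: [0.617, 0.747, 0.191, 0.158]
wrist_force: [0.3, -0.2, -0.2]
width: 0.0005
grip_force: 0.0
```

Call:
{"fn": "carry_out", "kwargs": {
  "gripper": [0,0,0,0,0,0,0,0,0],
  "travel": [
    [0,0,0],
    [0,0,0],
    [0,0,-40],
    [0,0,-40],
    [0,0,-50],
    [0,0,-50],
    [0,0,0],
    [0,0,0],
    [0,0,0]
  ],
  "rot": [
    [0,0,0],
    [0,0,0],
    [0,0,0],
    [0,0,0],
    [0,0,0],
    [0,0,0],
    [0,0,0],
    [0,0,0],
    [0,0,0]
  ]
}}

```text
time_s: 17.12
ee_pos: [0.46, -0.0306, 0.4623]
orientation: [0.617, 0.747, 0.191, 0.156]
wrist_force: [0.1, -0.9, -0.5]
width: 0.0002
grip_force: 0.0
```

```bash
python3 - <<'E'
from h import *
d=manip.read_camera("scene"); cv2.imwrite("pics/s7.png",cv2.resize(d["color"][140:300,240:440,::-1],None,fx=3.7,fy=3.7,interpolation=cv2.INTER_CUBIC))
E
```

```text
(no output)
```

View pics/s7.png

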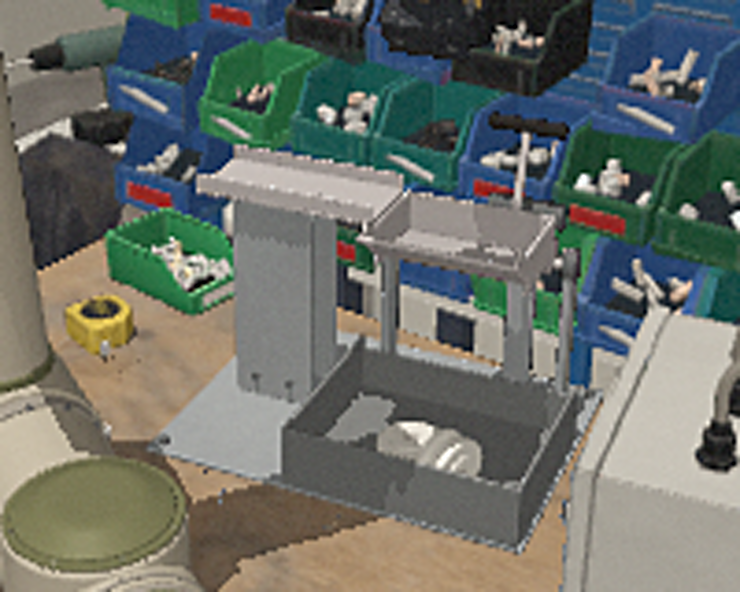

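The bucket is upright again, with the bar back at (528,125) as in the first crop. Both rollers lie in the tray and the hand is clear.

```bash
python3 -c "
from rig import manip; print(manip.hand_in())"
```

```text
the job is handed in; nothing more can be done
None
```

I handed the job in at about 17 s on the robot's clock: the first roller left the bucket upright, the second tripped it, both ended in the tray, and the reset bar brought the bucket back upright; the hand-in returned no verdict.

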